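Shut the produce carton and hold the contact thermometer on its ring

ROBOT

A 6-joint arm with a two-finger parallel gripper is mounted at the origin on a cart in front of the work surface, level with it; the furniture and walls round the work are solid. World frame = base frame: x ahead of the robot, y to its left, z up, the work surface at z = 0. Lengths are in m, angles in rad, forces in N, time in s.
With the tool pointing down it reaches from about 0.325 to 1 m from the base axis. Payload 5.1 kg.
Tool frame: the origin (TCP) lies on the centre line of the jaws, within the pads' length; the fingertips stand env.tip_extent ahead of it and the grasp point (between the pads) lies 5 mm behind it (env.tip_extent is the distance from the TCP to the fingertips, in m); z points along the fingers, y is the line along which they close (so a half turn about z gives the same grasp; the last joint's range is limited). The gripper opens to 85 mm and grips with 20 to 120 N. Pads are 22 mm wide; open, the fingers measure 114 mm over their backs; the gripper's body (76 mm by 85 mm) begins 54 mm behind the grasp point. The pads swing forward as they close: fully open they stand 13 mm farther back than shut.
Start: joints at [-1.335, 0.124, 1.65, -0, 1.367, -0.083], TCP at [0.204, -0.617, 0.245] pointing down, gripper open.
Joint ranges: [-2.61, 2.61], [-1.02, 2.33], [0.03, 2.71], [-1.35, 4.49], [0.32, 2.68], [-2.91, 2.91]. Speed limits (rad/s): [2.57, 2.57, 3.14, 3.14, 3.14, 3.14].

INTERFACE

Orientations are given as a unit quaternion [w, x, y, z].
In Python, from plant import telemetry, cams, workorder, env gives the robot as it stands. The module is installed in compiled form; this text tells all that it offers.
- The arm moves only by the shell command python3 -m pendant 'ROWS' [FORCE]. ROWS is JSON, a list of rows, each a list of 7 numbers: the opening, from 0 (shut) to 1 (fully open), then the shift along the tool's x, y, z in units of 100 cm (1.0 is 100 cm), then the turn, a rotation vector about the tool's x, y, z in units of 90 degrees (1.0 is 90 degrees). In form: [[grip, tx, ty, tz, rx, ry, rz], ...]. A call has 1 to 5 rows; each row shifts and turns the commanded pose from where the row before left it, along the tool's axes as they then stand; what a row does not reach is not made up. A row lasts 1/10 s, in which the tool goes at most 50 mm and 8.59 degrees, less where a joint would pass 70% of its speed; a pose out of reach is approached as far as the arm can. A call with a number of a shift or a turn outside -1 to 1 is refused whole. A call with a gripper value outside its range is refused whole. The fingers move at their own pace and stop on an object; FORCE is the grip in N (left out, the last holds). Time passes only in rows, so rows that do not move let the fingers close. It gives the time, the measured TCP pose, the force, the opening and the grip force at its end, in the units of the state.
- telemetry.get_obs(): the state, without advancing time (a new reading comes with each control period).
- cams.snapshot(name): name is "scene" or "side" or "wrist"; returns the picture (420x560x3 uint8, red, green, blue); there is no depth.
- cams.get_calibration(name): a dict with "fx", "fy", "cx", "cy" (pixels), "world_from_camera" (4x4, takes a point from camera to world coordinates); the wrist camera has in their place "hand_eye" (4x4, takes a point from camera to tool coordinates, whose origin is the TCP and whose axes are the flange's). Camera axes: x right, y down, z forward; pixel columns grow to the right and rows downward; lengths in m; the calibration is good to about 2 mm. A picture is of the moment at which its call begins: read the wrist's pose just before it. get_calibration takes no time and is no camera call.
- workorder.hand_in(): hands the job in; it is judged then, once.
The state is a dict: "time_s": time; "q": joint angles; "qvel": joint speeds; "effort": joint torques, N m; "ee_pos": TCP position; "tool_rot": TCP orientation; "contact_force": force on the tool from outside, world axes, zero at the start; "torque": the same for the moment, N m; "gripper_width": opening from 0.0 (shut) to 1.0 (fully open); "gripper_force": force on a finger pad.
Only numpy, scipy, OpenCV 4.12 (cv2) and the standard library are available. Lean on these libraries where they do the work, as an engineer would, in place of code of your own. Each camera call takes 0.05 s, during which the arm holds its last target. There are 200 camera calls.

TASK

Check the temperature of the carton of fruit: first push its cardboard lid down shut, so that the tuck tab drops in behind the front wall; then lift the contact thermometer up out of its wooden holder and set its tip in the round ring printed on the lid. Hold the thermometer upright there, pressing gently so that its spring tip is pushed about half way in, and finish like that: the program ends with the gripper still holding the thermometer on the ring. Leave the other things on the worktop where they are.

Things in the scene. Friction and masses are not known exactly. Their poses are not given: they have to be found in the camera images.
- carton: The fixed cardboard produce carton, open on top, 130 (x) x 160 (y) x 65 mm high, walls 4 mm, with a lemon and a lime lying in it. Origin: centre of its underside, on the worktop; z up; its front (the side with the paper label) faces its own -x, roughly towards the robot. It cannot be pushed along.
- carton_lid (a joint): Hinge of the cardboard lid on the carton's far (+x) top rim, rad: 0 = shut (lid level on the rim, tuck tab behind the front wall), positive = open, 1.57 = upright. Starts partly open (0.4 to 0.8) and stays where it is left; about 1 N at the free edge moves it. Lid 130 x 160 mm, 4 mm thick; a tuck tab 25 mm deep hangs at right angles under its free edge.
- lid_hinge (a point): Middle of the lid's hinge line, on the far top rim of the carton: at (+65, 0, 65) mm in the carton's frame.
- lid_edge (a point): Point on the lid's upper (outer) face, mid-width, 15 mm from its free edge and 115 mm from the hinge line; a good place to push the lid shut. It moves with the lid (axes too: z out of the outer face, x towards the hinge). With the lid shut it is 69 mm above the worktop.
- spot (a point): Centre of the round ring (32 mm across, thin dark line) printed in the middle of the lid's outer face, 65 mm from the hinge line; moves with the lid, z out of the face. With the lid shut it is straight above the carton's centre, 69 mm above the worktop. The 22 mm square 52 mm beside it is not the spot.
- stand_top (a point): Mouth of the 17.5 mm hole straight through the holder, a fixed wooden block 64x64x64 mm: centre of its top face. z up.
- probe_grip (a point): Centre of the white handle of the contact thermometer, on its axis: the place to grip. The loose thermometer (about 0.11 kg) stands upright in the holder's hole, hanging by its grey collar. z runs from tip to handle. This point is 105 mm above the tip face while the tip is out, 109 mm above the worktop at the start; it must rise 62 mm for the tip to clear the holder.
- tip_face (a point): Centre of the flat round tip face (14 mm across) at the thermometer's foot; moves with the spring tip. From here up along the thermometer (z): steel sleeve 14 mm across from 16 to 62 mm; collar 32 mm across from 60 to 66 mm; handle 26 mm across from 66 to its top at 145 mm.
- probe_tip (a joint): How far the spring tip is pushed into the sleeve, m: 0 = fully out, 0.012 = bottomed. The spring pushes back with about 1 N at the start, 3 N half way and 5 N at the bottom.
- cup_quarter: Bystander, loose: small steel measuring cup with a strap handle, 56x111x30 mm. Origin at its underside. Not to be disturbed.
- teaspoon: Bystander, loose: steel teaspoon, 130x27x11 mm. Origin at its underside. Not to be disturbed.
- tape: Bystander, loose: roll of masking tape lying flat, 98x96x25 mm. Origin at its underside. Not to be disturbed.
- garlic: Bystander, loose: garlic bulb, 56 mm across and high. Origin at its underside. Not to be disturbed.
- fork: Bystander, loose: steel fork, 193x26x15 mm. Origin at its underside. Not to be disturbed.
- kitchen_timer: Bystander, loose: round kitchen timer, 70x70x53 mm. Origin at its underside. Not to be disturbed.
Things that resemble listed ones, but are neither listed nor needed, are in the scene too. Leave any red look-alike of the part that bears probe_grip alone.

How it is judged:
By the outcome, as a careful person would: the job done as asked, in the order asked, and still so for the second after the job is handed in, while the arm keeps its last pose, push and grip.
It also fails if it takes over 45 s, if anything falls off the work surface, if the arm or the gripper's body presses on something with over 40 N, if the wrist force passes 120 N, or if a joint passes its speed limit or range.

## Working session

There is one attempt and no reset: what is moved stays moved. The work goes in short steps, Python scripts to look and compute and a shell command to move; the robot and the scene stay as the last step left them, time stands still between calls to the robot, and variables do not carry over. Pictures are saved under pics/ and viewed, at most 10 in all, crops included, and the job is handed in when it is done.

```bash
mkdir -p pics
python3 - <<'E'
from plant import telemetry,cams,env
import cv2,numpy as np
o=telemetry.get_obs(); print(o, env.tip_extent)
a=cams.snapshot("scene"); b=cams.snapshot("side")
cv2.imwrite("pics/scene0.png",a[:,:,::-1]); cv2.imwrite("pics/side0.png",b[:,:,::-1])
for n in("scene","side","wrist"):print(n,cams.get_calibration(n))
E
```

```text
{'time_s': 0.0, 'q': array([-1.33459287e+00,  1.24490858e-01,  1.65170805e+00,  2.70303476e-05,
        1.36750628e+00, -8.26064353e-02]), 'qvel': array([-0.00010853, -0.00022368, -0.0005085 , -0.00076251,  0.00135074,
        0.00030822]), 'effort': array([-4.52549702e-04, -4.23609746e+01, -3.65453017e+01, -1.20197174e-04,
        6.94203147e-03,  1.03723869e-05]), 'ee_pos': array([ 0.20356848, -0.61667105,  0.24404209]), 'tool_rot': array([-1.05417006e-03,  9.87321796e-01,  1.58727927e-01, -6.78451323e-05]), 'contact_force': array([-0.61599747,  0.20964755,  0.13782309]), 'torque': array([-0.08119915,  0.0034554 , -0.00904631]), 'gripper_force': 0.0, 'gripper_width': 1.0019291756896085} 0.014
scene {'fx': 523.4716396951623, 'fy': 523.4716396951623, 'cx': 268.2876848464342, 'cy': 210.48554111179084, 'world_from_camera': array([[ 0.86379011, -0.37134788,  0.34053986,  0.04542697],
       [-0.50375166, -0.62302733,  0.59839051, -0.90955442],
       [-0.01004541, -0.68843133, -0.72523196,  1.20907422],
       [ 0.        ,  0.        ,  0.        ,  1.        ]])}
side {'fx': 493.7882790827883, 'fy': 493.7882790827883, 'cx': 288.00289913589853, 'cy': 207.19617814489393, 'world_from_camera': array([[ 0.96693987, -0.17130264,  0.18889863,  0.2226085 ],
       [-0.2543426 , -0.59453179,  0.76278555, -1.22169914],
       [-0.01836094, -0.78561273, -0.61844605,  1.09147827],
       [ 0.        ,  0.        ,  0.        ,  1.        ]])}
wrist {'fx': 304.1510744532317, 'fy': 304.1510744532317, 'cx': 281.7103031932985, 'cy': 207.87338499979379, 'hand_eye': array([[-7.77040420e-04, -9.58361426e-01, -2.85556951e-01,
         7.39001403e-02],
       [ 9.99999212e-01, -4.63254711e-04, -1.16640257e-03,
         5.35625116e-04],
       [ 9.85549632e-04, -2.85557633e-01,  9.58361032e-01,
        -1.27598086e-01],
       [ 0.00000000e+00,  0.00000000e+00,  0.00000000e+00,
         1.00000000e+00]])}
```

View pics/scene0.png

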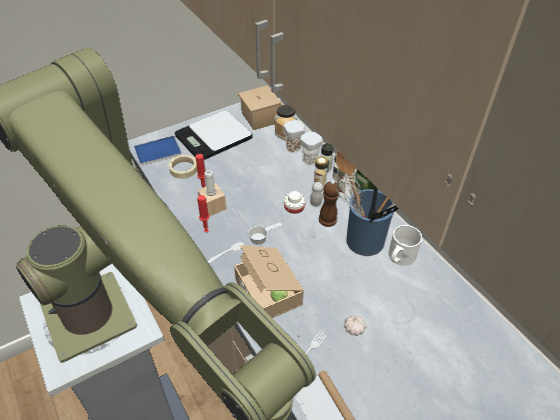

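View pics/side0.png

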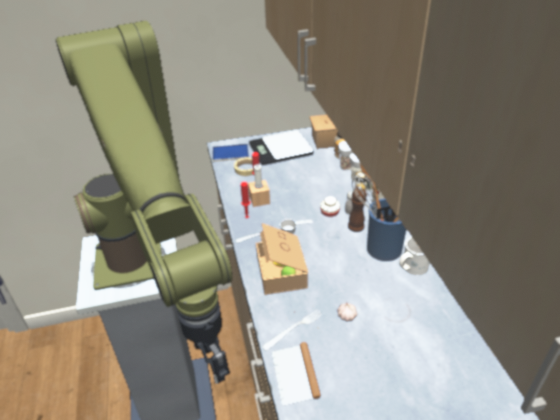

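The scene view shows the holder at about (212,200) with the white handle at (210,182), flanked by red look-alikes at (200,165) and (203,207). The carton is at about (268,285), with its lid ajar. I'll enlarge both views.

Run:
```python
import cv2,numpy as np
a=cv2.imread("pics/scene0.png");b=cv2.imread("pics/side0.png")
def c(im,x,y,w=100,h=75):return cv2.resize(im[y:y+h,x:x+w],(400,300),interpolation=cv2.INTER_CUBIC)
m=np.vstack([np.hstack([c(a,220,240),c(b,235,220)]),np.hstack([c(a,165,145),c(b,215,145)])])
cv2.imwrite("pics/m1.png",m)
```

```text
(no output)
```

View pics/m1.png

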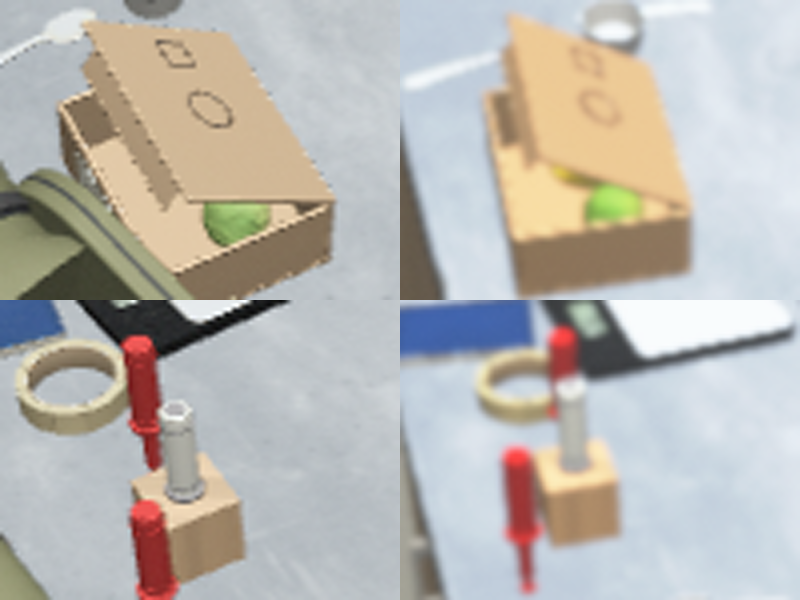

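The crops show the lid corners, the ring at crop (210,110), the white handle top at crop (177,412) and its collar at crop (185,490). Next: triangulate.

```bash
cat > h.py <<'E'
import numpy as np
from plant import cams
def ray(n,u,v):
    c=cams.get_calibration(n);T=c["world_from_camera"]
    d=T[:3,:3]@[(u-c["cx"])/c["fx"],(v-c["cy"])/c["fy"],1]
    return T[:3,3],d/np.linalg.norm(d)
def plane(n,u,v,z):
    o,d=ray(n,u,v);return o+d*(z-o[2])/d[2]
def tri(p,q):
    A=np.zeros((3,3));b=np.zeros(3)
    R=[ray("scene",*p),ray("side",*q)]
    for o,d in R:
        M=np.eye(3)-np.outer(d,d);A+=M;b+=M@o
    x=np.linalg.solve(A,b)
    return x,[np.linalg.norm((np.eye(3)-np.outer(d,d))@(x-o)) for o,d in R][0]*2
E
python3 - <<'E'
from h import *
np.set_printoptions(precision=4,suppress=True)
P={"freeL":((85,25),(508,15)),"freeR":((190,200),(535,163)),"hinL":((240,32),(645,65)),"hinR":((332,201),(690,208)),"ring":((210,110),(600,108)),
"htop":((177,412),(572,386)),"collar":((185,492),(574,464))}
for k,((a,b),(c,d)) in P.items():
    lo=k in("htop","collar")
    p=(165+a/4-.4,145+(b-300)/4-.4) if lo else (220+a/4-.4,240+b/4-.4)
    q=(215+(c-400)/4-.4,145+(d-300)/4-.4) if lo else (235+(c-400)/4-.4,220+d/4-.4)
    print(k,*tri(p,q), {"htop":.149,"collar":.068,"hinL":.069,"hinR":.069}.get(k) and (plane("scene",*p,{"htop":.149,"collar":.068,"hinL":.069,"hinR":.069}[k]),plane("side",*q,{"htop":.149,"collar":.068,"hinL":.069,"hinR":.069}[k])))
E
```

```text
freeL [ 0.4175 -0.1054  0.1438] 0.002217521721959279 None
freeR [ 0.4039 -0.2637  0.1454] 0.007728584505665702 None
hinL [ 0.5188 -0.1317  0.0958] 0.010319801050770051 (array([ 0.5356, -0.1095,  0.069 ]), array([ 0.5217, -0.107 ,  0.069 ]))
hinR [ 0.5129 -0.2628  0.0678] 0.00205055606642211 (array([ 0.5135, -0.2629,  0.069 ]), array([ 0.5116, -0.2647,  0.069 ]))
ring [ 0.4677 -0.1823  0.1051] 0.0020315695369259664 None
htop [0.4678 0.1899 0.1507] 0.0008012060811795693 (array([0.4689, 0.192 , 0.149 ]), array([0.4679, 0.1921, 0.149 ]))
collar [0.4643 0.1856 0.0718] 0.0013104460363173968 (array([0.4664, 0.1897, 0.068 ]), array([0.4646, 0.1901, 0.068 ]))
```

Run:
```python
from h import *
import cv2
np.set_printoptions(precision=4,suppress=True)
B={}
for n in("scene","side"):
    im=cv2.imread(f"pics/{n}0.png").astype(int);m=((im[...,2]>120)&(im[...,1]<70)&(im[...,0]<70)).astype(np.uint8)
    k,l,s,c=cv2.connectedComponentsWithStats(m)
    for i in range(1,k):
        if s[i,4]>30: print(n,s[i],c[i])
# tops from the crops
S=lambda a,b:(165+a/4-.4,145+(b-300)/4-.4)
D=lambda c,d:(215+(c-400)/4-.4,145+(d-300)/4-.4)
print("red1 top",tri(S(139,342),D(564,335)),"red2 top",tri(S(146,508),D(518,455)))
print("red1 low", tri(S(155,465),D(556,412)),"red2 low scene/side z0",plane("scene",206,231,0),plane("side",*D(529,588),0))
print("holder corner top nearR",tri(S(166,525),D(550,487)),"L",tri(S(133,485),D(537,456)),"R",tri(S(242,495),D(618,480)))
```

```text
scene [195 156  10  31 153] [200.5948 169.0915]
scene [198 199  11  32 184] [203.2011 211.6467]
side [253 151   6  13  53] [255.8302 157.7925]
side [242 184   6  22  97] [244.5773 194.4845]
red1 top (array([0.4808, 0.2874, 0.1419]), np.float64(0.0015103808572687447)) red2 top (array([0.4071, 0.12  , 0.1387]), np.float64(0.003284728385190544))
red1 low (array([0.4417, 0.1649, 0.1382]), np.float64(0.015495718604118074)) red2 low scene/side z0 [0.4048 0.111  0.    ] [0.4041 0.113  0.    ]
holder corner top nearR (array([0.4385, 0.1671, 0.0649]), np.float64(0.0013404905555185708)) L (array([0.4384, 0.2292, 0.0557]), np.float64(0.0012651369000072465)) R (array([0.5014, 0.1659, 0.0631]), np.float64(0.007008484356589765))
```

```bash
python3 -m pendant '[[0,0,0,0,0,0,-0.095],[0,0,0,0,0,0,-0.095],[0,0,0,0,0,0,-0.095],[0,0,0,0,0,0,-0.095],[0,0,0,0,0,0,-0.095]]' 40
python3 -m pendant '[[0,0.049,-0.002,0.004,0,0,0],[0,0.049,-0.002,0.004,0,0,0],[0,0.049,-0.002,0.004,0,0,0],[0,0.049,-0.002,0.004,0,0,0],[0,0.049,-0.002,0.004,0,0,0]]'
python3 -m pendant '[[0,0.049,-0.002,0.004,0,0,0],[0,0.049,-0.002,0.004,0,0,0],[0,0.04,-0.002,0.004,0,0,0],[0,0.02,-0.002,0.004,0,0,0],[0,0,0,0,0,0,0]]'
```

```text
time_s: 0.6
ee_pos: [0.2036, -0.6169, 0.2446]
tool_rot: [-0.001, 0.86, 0.51, 0.0]
contact_force: [0.2, 0.4, 0.1]
gripper_width: 0.136
gripper_force: 0.0
time_s: 1.1
ee_pos: [0.314, -0.3961, 0.2246]
tool_rot: [-0.0, 0.862, 0.507, 0.0]
contact_force: [0.8, -0.5, 0.1]
gripper_width: -0.002
gripper_force: 0.0
time_s: 1.6
ee_pos: [0.3834, -0.2535, 0.2082]
tool_rot: [-0.001, 0.861, 0.509, -0.0]
contact_force: [-0.3, 0.5, -0.9]
gripper_width: -0.002
gripper_force: 0.0
```

```bash
python3 -m pendant '[[0,0.043,0,0,0,0,0],[0,0.043,0,0,0,0,0],[0,0,0,0.02,0,0,0],[0,0,0,0,0,0,0]]'
python3 - <<'E'
from plant import telemetry,cams
import cv2
print(telemetry.get_obs()["ee_pos"])
cv2.imwrite("pics/w1.png",cams.snapshot("wrist")[:,:,::-1])
E
```

```text
time_s: 2.0
ee_pos: [0.4237, -0.18, 0.1869]
tool_rot: [-0.002, 0.861, 0.508, -0.001]
contact_force: [-1.0, -0.0, 0.0]
gripper_width: -0.001
gripper_force: 0.0
[ 0.42369448 -0.17998876  0.18686427]
```

View pics/w1.png

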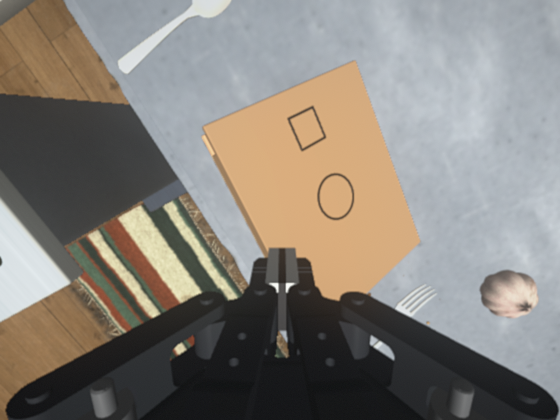

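The wrist view shows the shut fingers (282,270) over the lid near its free edge, which starts at (205,128), with the ring at (336,196). Now I'll push down.

```bash
python3 -m pendant '[[0,0,0,0.02,0,0,0],[0,0,0,0.015,0,0,0],[0,-0.001,-0.002,0.01,0,0,0],[0,-0.001,-0.002,0.01,0,0,0],[0,0,0,0,0,0,0]]'
python3 -m pendant '[[0,-0.002,-0.004,0.01,0,0,0],[0,-0.002,-0.004,0.01,0,0,0],[0,-0.002,-0.003,0.01,0,0,0],[0,-0.001,-0.002,0.01,0,0,0],[0,0,0,0,0,0,0]]'
```

```text
time_s: 2.55
ee_pos: [0.4192, -0.1804, 0.1327]
tool_rot: [-0.001, 0.862, 0.507, -0.001]
contact_force: [0.2, -1.0, 0.1]
gripper_width: 0.001
gripper_force: 0.0
time_s: 3.05
ee_pos: [0.4041, -0.1796, 0.0922]
tool_rot: [-0.002, 0.862, 0.508, -0.001]
contact_force: [-0.7, 0.1, -0.2]
gripper_width: -0.0
gripper_force: 0.0
```

```bash
python3 -m pendant '[[0,0,0,0.005,0,0,0],[0,0,0,0.003,0,0,0],[0,0,0,0.002,0,0,0],[0,0,0,0,0,0,0]]'
python3 - <<'E'
from plant import telemetry,cams
import cv2,numpy as np
print(telemetry.get_obs()["ee_pos"])
a=cams.snapshot("scene")[240:315,220:320,::-1]; b=cams.snapshot("side")[220:295,235:335,::-1]
cv2.imwrite("pics/m2.png",cv2.resize(np.hstack([a,b]),(800,300),interpolation=cv2.INTER_CUBIC))
E
```

```text
time_s: 3.45
ee_pos: [0.4057, -0.1803, 0.0841]
tool_rot: [-0.0, 0.862, 0.508, -0.0]
contact_force: [0.1, -0.3, 0.0]
gripper_width: 0.001
gripper_force: 0.0
[ 0.40570164 -0.18034721  0.0841489 ]
```

View pics/m2.png

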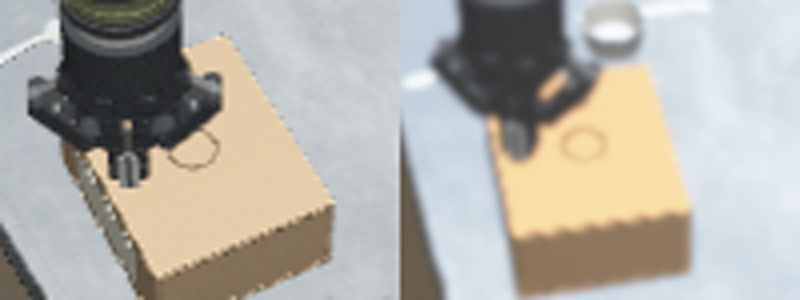

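The lid is almost level; I'll press on gently until the force rises.

```bash
python3 -m pendant '[[0,0,0,0.002,0,0,0],[0,0,0,0.001,0,0,0],[0,0,0,0,0,0,0]]'; python3 -m pendant '[[0,0,0,0.001,0,0,0],[0,0,0,0.001,0,0,0],[0,0,0,0,0,0,0]]'
```

```text
time_s: 3.85
ee_pos: [0.4062, -0.1807, 0.0828]
tool_rot: [0.0, 0.862, 0.508, 0.0]
contact_force: [-4.0, 1.5, 8.5]
gripper_width: 0.0
gripper_force: 4.3
time_s: 4.15
ee_pos: [0.4063, -0.1808, 0.0825]
tool_rot: [-0.0, 0.861, 0.508, -0.0]
contact_force: [-8.5, 4.6, 19.6]
gripper_width: -0.001
gripper_force: 10.0
```

Firm contact at TCP z 0.0825, so the lid is shut. Next: lift and measure the ring with the wrist camera.

```bash
python3 -m pendant '[[0,0,0,-0.01,0,0,0],[0,0,0,-0.04,0,0,0],[0,0,0,-0.04,0,0,0],[0.45,0,0,-0.04,0,0,0],[0.45,0,0,0,0,0,0]]'
cat >> h.py <<'E'
from scipy.spatial.transform import Rotation as R
def wplane(o,u,v,z):
    c=cams.get_calibration("wrist");q=o["tool_rot"];T=np.eye(4)
    T[:3,:3]=R.from_quat(np.r_[q[1:],q[0]]).as_matrix();T[:3,3]=o["ee_pos"];T=T@c["hand_eye"]
    d=T[:3,:3]@[(u-c["cx"])/c["fx"],(v-c["cy"])/c["fy"],1]
    return T[:3,3]+d*(z-T[2,3])/d[2]
E
python3 - <<'E'
from h import *
from plant import telemetry
import cv2
o=telemetry.get_obs();im=cams.snapshot("wrist")[:,:,::-1].copy()
cv2.imwrite("pics/w2.png",im)
print(o["ee_pos"])
g=cv2.cvtColor(im,cv2.COLOR_BGR2GRAY)
m=cv2.adaptiveThreshold(g,255,cv2.ADAPTIVE_THRESH_MEAN_C,cv2.THRESH_BINARY_INV,31,25)
cs,_=cv2.findContours(m,cv2.RETR_LIST,cv2.CHAIN_APPROX_NONE)
for c in cs:
    if 500<cv2.contourArea(c)<6000:
        e=cv2.fitEllipse(c);print(np.round(e[0],1),np.round(e[1],1),wplane(o,*e[0],.069))
E
```

```text
time_s: 4.65
ee_pos: [0.4088, -0.1822, 0.2165]
tool_rot: [0.006, 0.862, 0.508, 0.003]
contact_force: [1.0, -0.4, 0.1]
gripper_width: 0.332
gripper_force: 0.0
[ 0.408781   -0.18220083  0.21647843]
[399.4 377.4] [11.3 74.1] [ 0.42633862 -0.43273002  0.069     ]
[393.1 389.5] [26.9 71.1] [ 0.41309553 -0.4453145   0.069     ]
[294.4 171.7] [206.2 285.8] [ 0.43390629 -0.16664024  0.069     ]
[133.8 256.2] [24.  95.8] [ 0.25600395 -0.16342631  0.069     ]
[253.  261.3] [169.  170.5] [ 0.35528722 -0.22566949  0.069     ]
[321.  173.8] [32.2 33.7] [ 0.45419829 -0.18025693  0.069     ]
[321.1 173.8] [35.3 36.8] [ 0.45428335 -0.18025552  0.069     ]
[ 73.3 235.6] [ 28.1 178.6] [ 0.21880052 -0.11760359  0.069     ]
[298.  120.6] [27.3 28.8] [ 0.45785423 -0.12878784  0.069     ]
[298.1 120.6] [31.4 32.5] [ 0.45793805 -0.12878963  0.069     ]
```

View pics/w2.png

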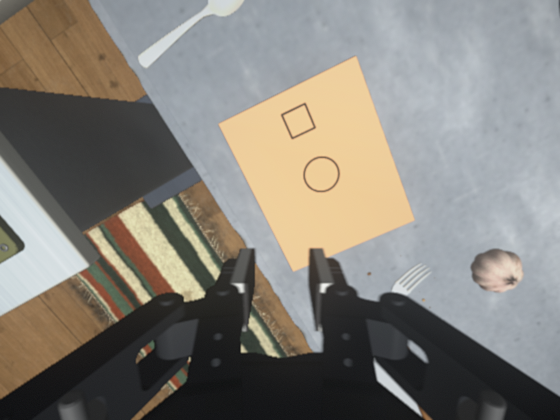

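The wrist view shows the lid shut, with the ring at (321,174), giving (0.454,-0.180), 52 mm from the square as it should be. Now I'll move towards the thermometer.

```bash
python3 -m pendant '[[0.65,0.04,-0.015,0,0,0,0],[0.65,0.04,-0.015,0,0,0,0],[0.65,0.04,-0.015,0,0,0,0],[0.65,0.04,-0.015,0,0,0,0],[0.65,0.04,-0.015,0,0,0,0]]'; python3 -m pendant '[[0.65,0.04,-0.015,0,0,0,0],[0.65,0.04,-0.015,0,0,0,0],[0.65,0.02,-0.01,0,0,0,0],[0.65,0,0,0,0,0,0],[0.65,0,0,0,0,0,0]]'
python3 - <<'E'
from plant import telemetry,cams
import cv2
o=telemetry.get_obs();print(o["ee_pos"],o["tool_rot"],o["gripper_width"])
cv2.imwrite("pics/w3.png",cams.snapshot("wrist")[:,:,::-1])
E
```

```text
time_s: 5.2
ee_pos: [0.4361, 0.0326, 0.2076]
tool_rot: [-0.001, 0.862, 0.508, -0.001]
contact_force: [1.5, -0.0, 0.2]
gripper_width: 0.651
gripper_force: 0.0
time_s: 5.7
ee_pos: [0.4497, 0.1377, 0.2078]
tool_rot: [-0.0, 0.861, 0.508, -0.001]
contact_force: [-0.3, -0.2, 0.1]
gripper_width: 0.646
gripper_force: 0.0
[0.44965765 0.13770025 0.20780718] [-2.30354998e-04  8.61235184e-01  5.08204770e-01 -1.34787500e-03] 0.6457274789032165
```

View pics/w3.png

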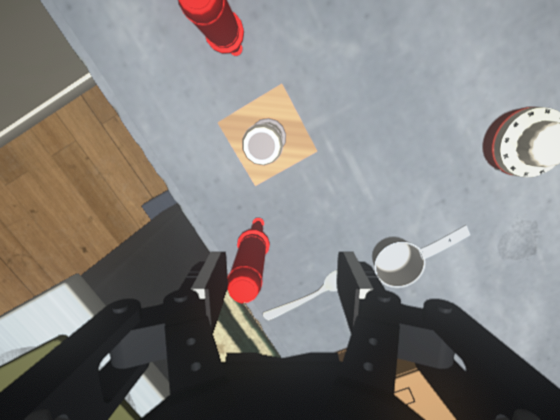

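The handle top is at (263,145), the holder corners at (220,122), (285,84), (317,152) and (256,185), and the red one at (243,288) is clear below.

Run:
```python
from h import *
from plant import telemetry
import cv2
o=telemetry.get_obs();np.set_printoptions(precision=4,suppress=True)
print("top",wplane(o,263,145,.149))
c=[wplane(o,*p,.064) for p in((220,122),(285,84),(317,152),(256,185))]
print("holder",np.mean(c,0),[np.linalg.norm(c[i]-c[i-1]) for i in range(4)])
print("red2",wplane(o,243,288,.145))
g=cv2.cvtColor(cv2.imread("pics/w3.png"),cv2.COLOR_BGR2GRAY)
h=cv2.HoughCircles(g[110:180,225:310],cv2.HOUGH_GRADIENT,1,50,param1=120,param2=12,minRadius=16,maxRadius=24);print(h)
t=np.mean([wplane(o,263,145,.149)[:2],np.mean(c,0)[:2]],0)
q=o["tool_rot"];M=R.from_quat(np.r_[q[1:],q[0]]).as_matrix()
print(t,"tool shift",M.T@(np.r_[t,.104]-o["ee_pos"]))
```

```text
top [0.4686 0.1922 0.149 ]
holder [0.4687 0.1915 0.064 ] [np.float64(0.0627129585681017), np.float64(0.0635251846542368), np.float64(0.0627118531291507), np.float64(0.062202720843240716)]
red2 [0.4058 0.1125 0.145 ]
[[[37.5 32.5 21.2]]]
[0.4686 0.1919] tool shift [ 0.0571 -0.0099  0.104 ]
```

```bash
python3 -m pendant '[[0.65,0.029,-0.005,0,0,0,0],[0.65,0.028,-0.005,0,0,0,0],[0.65,0,0,0,0,0,0],[0.65,0,0,0.04,0,0,0],[0.65,0,0,0.04,0,0,0]]'; python3 -m pendant '[[0.65,0,0,0.024,0,0,0],[0.65,0,0,0,0,0,0]]'
```

```text
time_s: 6.25
ee_pos: [0.4706, 0.1913, 0.1298]
tool_rot: [0.001, 0.862, 0.507, 0.002]
contact_force: [-0.8, 0.8, -1.1]
gripper_width: 0.651
gripper_force: 0.0
time_s: 6.45
ee_pos: [0.4659, 0.1899, 0.1006]
tool_rot: [-0.001, 0.862, 0.507, -0.005]
contact_force: [-0.4, -0.4, 0.5]
gripper_width: 0.648
gripper_force: 0.0
```

```bash
python3 -m pendant '[[0.25,0,0,0,0,0,0],[0.2,0,0,0,0,0,0],[0.2,0,0,0,0,0,0],[0.2,0,0,0,0,0,0],[0.2,0,0,0,0,0,0]]' 40
```

```text
time_s: 6.95
ee_pos: [0.4696, 0.193, 0.1073]
tool_rot: [-0.0, 0.862, 0.508, 0.001]
contact_force: [-5.1, 1.6, 4.7]
gripper_width: 0.292
gripper_force: 39.1
```

```bash
python3 -m pendant '[[0.2,0,0,0,0,0,0],[0.2,0,0,0,0,0,0],[0.2,0,0,0,0,0,0]]' 50; python3 -m pendant '[[0.2,0,0,-0.01,0,0,0],[0.2,0,0,-0.02,0,0,0],[0.2,0,0,-0.02,0,0,0],[0.2,0,0,-0.02,0,0,0],[0.2,0,0,0,0,0,0]]'; python3 -m pendant '[[0.2,0,0,-0.02,0,0,0],[0.2,0,0,-0.01,0,0,0],[0.2,0,0,0,0,0,0],[0.2,0,0,0,0,0,0],[0.2,0,0,0,0,0,0]]'
python3 - <<'E'
from plant import telemetry,cams
import cv2,numpy as np
o=telemetry.get_obs();print(o["ee_pos"],o["contact_force"],o["torque"])
a=cams.snapshot("scene")[125:215,160:260,::-1]; b=cams.snapshot("side")[125:215,210:310,::-1]
cv2.imwrite("pics/m3.png",cv2.resize(np.hstack([a,b]),(800,360),interpolation=cv2.INTER_CUBIC))
E
```

```text
time_s: 7.25
ee_pos: [0.4696, 0.193, 0.1073]
tool_rot: [-0.0, 0.862, 0.508, 0.001]
contact_force: [-5.4, 1.9, 6.0]
gripper_width: 0.293
gripper_force: 48.0
time_s: 7.75
ee_pos: [0.4722, 0.193, 0.1801]
tool_rot: [0.002, 0.862, 0.508, 0.004]
contact_force: [0.9, 0.3, -0.6]
gripper_width: 0.29
gripper_force: 48.4
time_s: 8.25
ee_pos: [0.4688, 0.1922, 0.204]
tool_rot: [-0.0, 0.862, 0.508, -0.001]
contact_force: [-0.1, -0.2, -1.3]
gripper_width: 0.294
gripper_force: 48.6
[0.4687864  0.19224112 0.2040483 ] [-0.14176358 -0.17761845 -1.32579534] [-0.03197137 -0.01146768 -0.06665817]
```

View pics/m3.png

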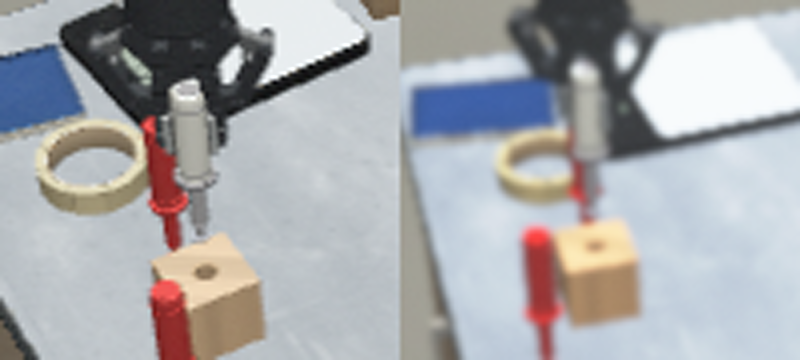

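The thermometer is lifted clear and upright, with its tip at scene crop (203,238), and the reds and tape have not moved. Now carry it over the ring.

```bash
python3 -m pendant '[[0.2,-0.01,0.005,0,0,0,0],[0.2,-0.025,0.0125,0,0,0,0],[0.2,-0.035,0.0175,0,0,0,0],[0.2,-0.035,0.0175,0,0,0,0],[0.2,-0.035,0.0175,0,0,0,0]]'; python3 -m pendant '[[0.2,-0.035,0.0175,0,0,0,0],[0.2,-0.035,0.0175,0,0,0,0],[0.2,-0.035,0.0175,0,0,0,0],[0.2,-0.035,0.0175,0,0,0,0],[0.2,-0.03,0.0155,0,0,0,0]]'; python3 -m pendant '[[0.2,-0.015,0.008,0,0,0,0],[0.2,-0.008,0.004,0,0,0,0],[0.2,0,0,0,0,0,0],[0.2,0,0,0,0,0,0],[0.2,0,0,0,0,0,0]]'
python3 - <<'E'
from plant import telemetry,cams
import cv2,numpy as np
o=telemetry.get_obs();print(o["ee_pos"],o["contact_force"])
w=cams.snapshot("wrist")[:,:,::-1];cv2.imwrite("pics/w4.png",w)
a=cams.snapshot("scene")[:,:,::-1];b=cams.snapshot("side")[:,:,::-1]
cv2.imwrite("pics/scene4.png",a);cv2.imwrite("pics/side4.png",b)
c=lambda i,x,y:cv2.resize(i[y:y+75,x:x+100],(400,300),interpolation=cv2.INTER_CUBIC)
cv2.imwrite("pics/m4.png",np.vstack([np.hstack([c(a,220,225),c(b,235,205)]),cv2.resize(w[60:270,:],(800,300))]))
E
```

```text
time_s: 8.85
ee_pos: [0.4621, 0.0342, 0.2051]
tool_rot: [0.0, 0.861, 0.508, -0.0]
contact_force: [0.5, 0.4, -1.1]
gripper_width: 0.295
gripper_force: 48.6
time_s: 9.35
ee_pos: [0.4542, -0.1564, 0.2051]
tool_rot: [0.0, 0.862, 0.507, -0.0]
contact_force: [0.4, 0.1, -1.0]
gripper_width: 0.29
gripper_force: 48.6
time_s: 9.85
ee_pos: [0.4545, -0.1791, 0.2052]
tool_rot: [-0.0, 0.861, 0.508, 0.0]
contact_force: [-0.1, 0.1, -1.6]
gripper_width: 0.29
gripper_force: 48.6
[ 0.45445829 -0.17912291  0.2052025 ] [-0.06629541  0.1395422  -1.6255415 ]
```

View pics/m4.png

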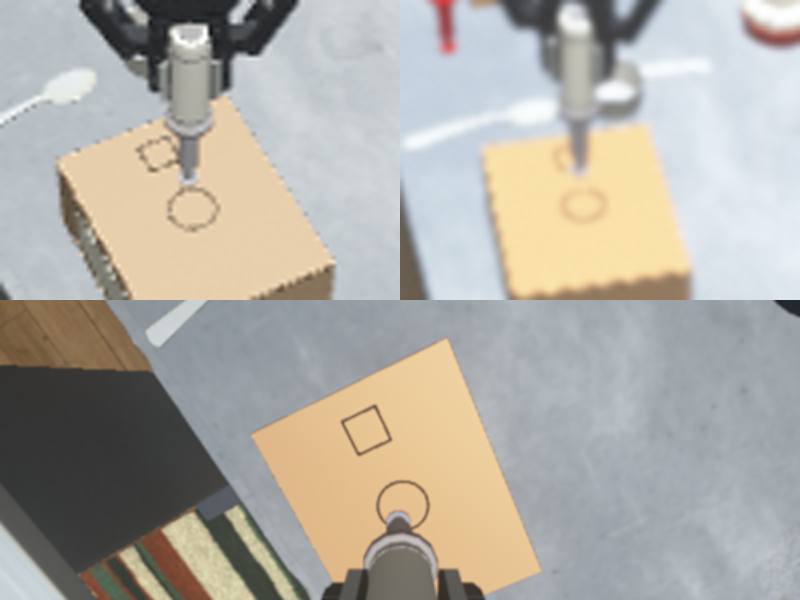

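The tip hangs just above the ring in all three views (scene crop: tip (188,179), ring (193,208)). Next: compare tip and ring numerically.

Run:
```python
from h import *
from plant import telemetry
o=telemetry.get_obs();np.set_printoptions(precision=4,suppress=True)
S=lambda a,b:(220+a/4-.4,225+b/4-.4)
D=lambda c,d:(235+(c-400)/4-.4,205+d/4-.4)
W=lambda a,b:(a*.7,60+(b-300)*.7)
zt=o["ee_pos"][2]-.1033
print("ring",plane("scene",*S(193,208),.069),plane("side",*D(583,205),.069),wplane(o,*W(403,504),.069))
print("tip",zt,plane("scene",*S(188,180),zt),plane("side",*D(579,172),zt),wplane(o,*W(398,519),zt),tri(S(188,180),D(579,172)))
zh=zt+.145
print("handle top",zh,plane("scene",*S(190,34),zh),plane("side",*D(574,17),zh),tri(S(190,34),D(574,17)))
```

```text
ring [ 0.4566 -0.1794  0.069 ] [ 0.4534 -0.1807  0.069 ] [ 0.4555 -0.1803  0.069 ]
tip 0.10205191482478551 [ 0.4533 -0.1793  0.1021] [ 0.4516 -0.1798  0.1021] [ 0.4533 -0.1784  0.1021] (array([ 0.452 , -0.1807,  0.1035]), np.float64(0.0015148758720753218))
handle top 0.2470519148247855 [ 0.4564 -0.1799  0.2471] [ 0.4524 -0.1798  0.2471] (array([ 0.4524, -0.1852,  0.2526]), np.float64(0.003173189802813188))
```

```bash
python3 -m pendant '[[0.2,0,0.0026,0.005,0,0,0],[0.2,0,0,0.01,0,0,0],[0.2,0,0,0.01,0,0,0],[0.2,0,0,0.005,0,0,0],[0.2,0,0,0,0,0,0]]'; python3 -m pendant '[[0.2,0,0,0.003,0,0,0],[0.2,0,0,0.002,0,0,0],[0.2,0,0,0,0,0,0],[0.2,0,0,0,0,0,0],[0.2,0,0,0,0,0,0]]'
```

```text
time_s: 10.5
ee_pos: [0.4559, -0.1808, 0.1735]
tool_rot: [-0.001, 0.862, 0.508, -0.001]
contact_force: [1.0, 0.3, -0.8]
gripper_width: 0.288
gripper_force: 48.6
time_s: 11.0
ee_pos: [0.457, -0.1814, 0.1708]
tool_rot: [0.0, 0.862, 0.508, 0.0]
contact_force: [-0.2, 0.1, 0.7]
gripper_width: 0.293
gripper_force: 48.8
```

```bash
python3 -m pendant '[[0.2,0,0,0.002,0,0,0],[0.2,0,0,0.001,0,0,0],[0.2,0,0,0,0,0,0],[0.2,0,0,0,0,0,0],[0.2,0,0,0,0,0,0]]'; for i in 1 2 3; do python3 -m pendant '[[0.2,0,0,0,0,0,0],[0.2,0,0,0,0,0,0]]' | egrep 'pos|contact'; done
```

```text
time_s: 11.5
ee_pos: [0.4569, -0.1814, 0.1675]
tool_rot: [0.0, 0.862, 0.508, 0.0]
contact_force: [-0.8, -0.0, 2.3]
gripper_width: 0.294
gripper_force: 48.9
ee_pos: [0.4569, -0.1813, 0.1675]
contact_force: [0.6, -0.8, 1.9]
ee_pos: [0.4569, -0.1813, 0.1674]
contact_force: [1.0, -0.3, 1.0]
ee_pos: [0.4569, -0.1813, 0.1674]
contact_force: [0.3, -1.1, 1.4]
```

```bash
python3 -m pendant '[[0.2,0,0,0.0008,0,0,0],[0.2,0,0,0,0,0,0],[0.2,0,0,0,0,0,0],[0.2,0,0,0,0,0,0],[0.2,0,0,0,0,0,0]]'
python3 - <<'E'
from plant import telemetry,cams
import cv2,numpy as np
f=[]
I={}
for n in("wrist","scene","side","wrist","scene","side"):
    I[n]=cams.snapshot(n)[:,:,::-1];f.append(telemetry.get_obs()["contact_force"])
print(telemetry.get_obs()["ee_pos"],np.mean(f,0))
a,b,w=I["scene"],I["side"],I["wrist"]
c=lambda i,x,y:cv2.resize(i[y:y+75,x:x+100],(400,300),interpolation=cv2.INTER_CUBIC)
cv2.imwrite("pics/m5.png",np.vstack([np.hstack([c(a,220,225),c(b,235,205)]),cv2.resize(w[60:270,:],(800,300))]))
E
```

```text
time_s: 12.6
ee_pos: [0.4568, -0.1813, 0.1666]
tool_rot: [0.0, 0.862, 0.508, 0.0]
contact_force: [1.1, -0.7, 1.6]
gripper_width: 0.29
gripper_force: 48.5
[ 0.45684327 -0.18129283  0.16658818] [ 1.1310025  -0.70742934  1.7374451 ]
```

View pics/m5.png

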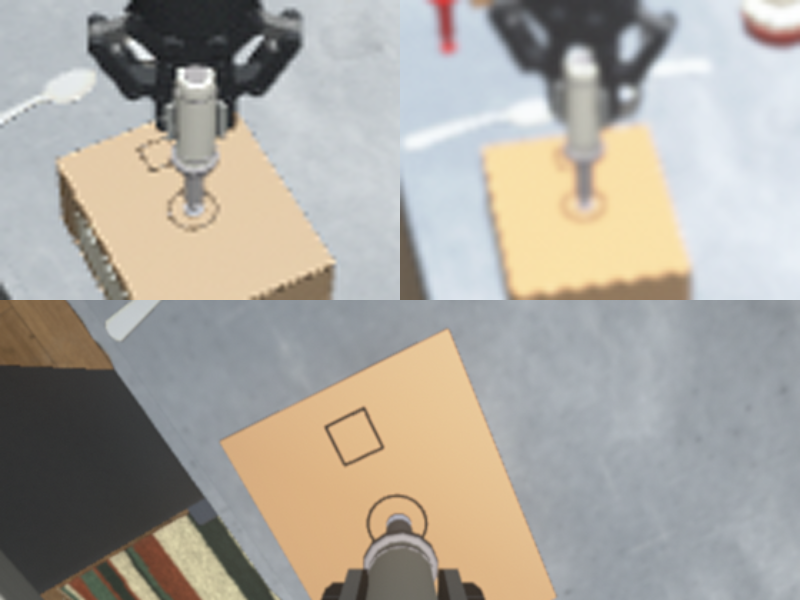

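All three views show the tip centred in the ring and the lid flat. The spring carries about 2.9 N and is in by about 5.7 mm, so I'm handing in.

```bash
python3 -c "
from plant import workorder
print(workorder.hand_in())"
```

```text
the job is handed in; nothing more can be done
None
```

I handed the job in with the lid shut and the gripper holding the thermometer upright in the ring, its spring tip about half way in (roughly 5.7 of 12 mm, about 2.9 N); I saw nothing else disturbed.

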